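# Unclip the bench loupe and hold it in focus over a wing joiner

## Robot

A 6-joint arm with a two-finger parallel gripper is mounted at the origin on the work surface. World frame = base frame: x ahead of the robot, y to its left, z up, the work surface at z = 0. Lengths are in m, angles in rad, forces in N, time in s.
With the tool pointing down it reaches from about 0.425 to 1.125 m from the base axis. Payload 14.9 kg.
Tool frame: the origin (TCP) lies at the very end of the fingers, on their centre line; the grasp point (between the pads) lies 19 mm behind it (grasp_offset is the z of the grasp point in the tool frame, in m); z points along the fingers, y is the line along which they close (so a half turn about z gives the same grasp; the last joint's range is limited). The gripper opens to 91 mm and grips with 3 to 60 N. Pads are 32 mm wide; open, the fingers measure 118 mm over their backs; the gripper's body (76 mm by 178 mm) begins 60 mm behind the grasp point.
Start: joints at [-1.333, 0.379, 1.734, -0, 1.028, -0.033], TCP at [0.187, -0.675, 0.214] pointing down, gripper open.
Joint ranges: [-2.77, 2.77], [-0.74, 2.19], [0, 2.66], [-1.06, 4.2], [0.31, 2.87], [-3.08, 3.08]. Speed limits (rad/s): [1.89, 1.89, 2.39, 3.14, 3.14, 3.14].

## Interface

Orientations are given as a unit quaternion [x, y, z, w].
In Python, from rig import observe, grab_frame, get_calibration, sign_off, grasp_offset gives the robot as it stands. The module is installed in compiled form; this text tells all that it offers.
- The arm moves only by the tool drive_tool, never from a script. Its argument "motion" is a list of rows, each an object with "twist": the turn, a rotation vector about the tool's x, y, z in rad, a list of three; "dp": the shift along the tool's x, y, z in m, a list of three; "gripper": the finger opening in m, from 0 to 0.0912. A call has exactly 5 rows; each row shifts and turns the commanded pose from where the row before left it, along the tool's axes as they then stand; what a row does not reach is not made up. A row lasts 1/10 s, in which the tool goes at most 50 mm and 8.59 degrees, less where a joint would pass 70% of its speed; a pose out of reach is approached as far as the arm can. A call is refused whole if a number of a shift passes 0.05 or a number of a turn 0.15, either way. A call with a gripper value outside its range is refused whole. The fingers move at their own pace and stop on an object; "grip_force" is the grip in N (left out, the last holds). Time passes only in rows, so rows that do not move let the fingers close, or fill a call up. It gives the time, the measured TCP pose, the force, the opening and the grip force at its end, in the units of the state.
- observe(): the state, without advancing time (a new reading comes with each control period).
- grab_frame(name): name is "scene" or "top" or "wrist"; returns the picture (480x640x3 uint8, red, green, blue); there is no depth.
- get_calibration(name): a dict with "fx", "fy", "cx", "cy" (pixels), "R" (3x3) and "t" (3): a world point X has camera coordinates R X + t; the wrist camera has in their place "hand_eye" (4x4, takes a point from camera to tool coordinates, whose origin is the TCP and whose axes are the flange's). Camera axes: x right, y down, z forward; pixel columns grow to the right and rows downward; lengths in m; the calibration is good to about 2 mm. A picture is of the moment at which its call begins: read the wrist's pose just before it. get_calibration takes no time and is no camera call.
- sign_off(): hands the job in; it is judged then, once.
The state is a dict: "time": time; "q": joint angles; "qvel": joint speeds; "tau": joint torques, N m; "tcp_pos": TCP position; "orientation": TCP orientation; "contact_force": force on the tool from outside, world axes, zero at the start; "wrist_torque": the same for the moment, N m; "grip_width": opening from 0.0 (shut) to 1.0 (fully open); "gripper_force": force on a finger pad.
Only numpy, scipy, OpenCV 4.12 (cv2) and the standard library are available. Lean on these libraries where they do the work, as an engineer would, in place of code of your own. Each camera call takes 0.05 s, during which the arm holds its last target. There are 200 camera calls.

## Task

Lift the loupe straight up off its clip rail (a sprung catch lets go with a firm pull), carry it to the green inspection jig and hold it there so that the wing joiner can be examined: lens level, centred above the red spot, and at the height marked by the red pointer on the gauge post. Keep the loupe and the arm off the jig and its pointer, and leave the other things on the bench where they are. Finish while still holding the loupe steady there in the gripper; do not put it down or let go.

Things in the scene. Friction and masses are not known exactly. Their poses are not given: they have to be found in the camera images.
- loupe: Loose lit loupe, about 140 g, balanced under its grip. Origin: middle of the lower edge of its black clip foot; z up, lens towards +y, grey battery box towards -y (to -57 mm, z 25 to 47 mm). Foot: two skirts, 31 mm wide in x, 36 mm in y, ribbed inside, under a solid shoulder at z 24 to 34 mm. Starts astride the rail's bar, origin 36 mm above the bench, axes along the rail's.
- grip (a point): Middle of the loupe's upright orange grip block, at (0, 0, 65) mm in the loupe's frame and along its axes. The block is 24 mm in x and 32 mm in y and spans z 34 to 87 mm of the loupe; pinch it here from above, across x.
- lens (a point): Centre of the loupe's lens (middle of its thickness), at (0, 85, 34) mm in the loupe's frame; z is the lens axis, up when upright. Lens ring 70 mm outside diameter, 8 mm thick.
- rail: Fixed clip rail: upright aluminium bar along y (-125 to +50 mm), 14 mm thick, top 60 mm above the bench, on a blue plate 90 mm wide, 10 mm thick. Origin on the bench under the loupe's catch. Two sprung brass rollers in the bar's faces snap over ribs inside the loupe's foot: about 10 N straight up besides its weight frees it within the first 6 mm; it is clear of the bar 25 mm up.
- jig: Fixed green inspection jig, plate 190 x 150 x 12 mm (x -75 to +115 mm). Origin on the bench under the red spot. A white foam cradle carries the aluminium wing joiner (36 mm in x, 120 mm in y), top 40 mm above the bench, bolt heads to 45 mm. Steel gauge post, 10 mm thick, 175 mm high, at x = +88 mm, y = 0.
- spot (a point): Centre of the red spot, 10 mm wide, on top of the wing joiner, 40 mm above the bench: the lens centre belongs straight above it.
- pointer_tip (a point): Tip of the red pointer blade (14 mm wide, 4 mm thick, mid-thickness), clamped on the gauge post; it points back at the spot's vertical axis from 55 mm away on the jig's +x side. Its height is where the middle of the lens belongs, 60 to 100 mm above the spot.
- pointer: The fixed red pointer with its carriage (24 mm wide, 16 mm high, 22 to 44 mm behind the tip; black clamp screw to y = +26 mm). Origin at the blade's tip, x towards the post.
- cup: Bystander: white paper mixing cup, 72 mm rim diameter, 85 mm high; origin centre of underside.
- jar: Bystander: amber jar, 60 mm diameter, 75 mm high; origin centre of underside.
- block: Bystander: cork sanding block 110 x 50 x 30 mm, long along its x; origin centre of underside.
- screwdriver: Bystander: screwdriver lying on the bench, long along its x.

How it is judged:
By the outcome, as a careful person would: the job done as asked, in the order asked, and still so for the second after the job is handed in, while the arm keeps its last pose, push and grip.
It also fails if it takes over 35 s, if anything falls off the work surface, if the arm or the gripper's body presses on something with over 40 N, if the wrist force passes 120 N, or if a joint passes its speed limit or range.

## Working session

There is one attempt and no reset: what is moved stays moved. The work goes in short steps, Python scripts to look and compute and a tool call to move; the robot and the scene stay as the last step left them, time stands still between calls to the robot, and variables do not carry over. Pictures are saved under pics/ and viewed, at most 10 in all, crops included, and the job is handed in when it is done.

Besides the shell and the picture viewer there is one more tool, called by a JSON object that holds its "api" and its "payload", one argument or row to a line. drive_tool: Moves the arm, as the interface text tells. Its arguments: {"type":"object","properties":{"motion":{"type":"array"},"grip_force":{"type":"number"}},"required":["motion"]}

```bash
mkdir -p pics; python3 - <<'E'
from rig import *
import cv2,numpy as np
s=observe();print({k:np.round(v,3) for k,v in s.items()},grasp_offset)
for n in("scene","top","wrist"):
    cv2.imwrite(f"pics/{n}0.png",grab_frame(n)[:,:,::-1]); 
    c=get_calibration(n);print(n,{k:np.round(v,3).tolist() for k,v in c.items()})
E
```

```text
{'time': np.float64(0.0), 'q': array([-1.333,  0.379,  1.735, -0.   ,  1.029, -0.033]), 'qvel': array([ 0.001,  0.   ,  0.   ,  0.   , -0.001,  0.   ]), 'tau': array([ 5.0000e-03, -7.6372e+01, -4.3437e+01,  6.5000e-02,  4.2000e-02,
       -0.0000e+00]), 'tcp_pos': array([ 0.187, -0.674,  0.213]), 'orientation': array([ 0.991,  0.135, -0.   , -0.001]), 'contact_force': array([0.56 , 0.072, 0.82 ]), 'wrist_torque': array([0.023, 0.057, 0.006]), 'gripper_force': np.float64(0.0), 'grip_width': np.float64(1.004)} -0.0188
scene {'fx': 434.565, 'fy': 434.565, 'cx': 316.53, 'cy': 244.763, 'R': [[-0.86, 0.51, -0.015], [0.335, 0.543, -0.77], [-0.384, -0.667, -0.638]], 't': [0.509, -0.144, 1.112]}
top {'fx': 609.545, 'fy': 609.545, 'cx': 317.308, 'cy': 242.574, 'R': [[-0.013, -1.0, 0.007], [-0.991, 0.012, -0.136], [0.136, -0.008, -0.991]], 't': [0.035, 0.627, 1.035]}
wrist {'fx': 403.596, 'fy': 403.596, 'cx': 320.129, 'cy': 240.068, 'hand_eye': [[-0.001, -0.966, -0.259, 0.072], [1.0, -0.001, -0.001, -0.0], [0.0, -0.259, 0.966, -0.17], [0.0, 0.0, 0.0, 1.0]]}
```

View pics/scene0.png

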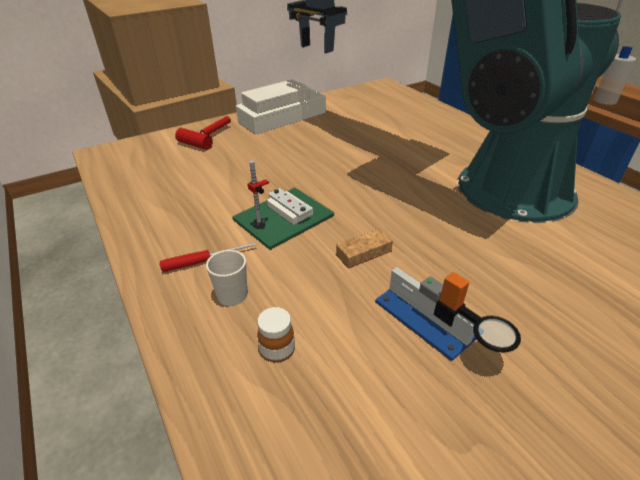

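View pics/top0.png

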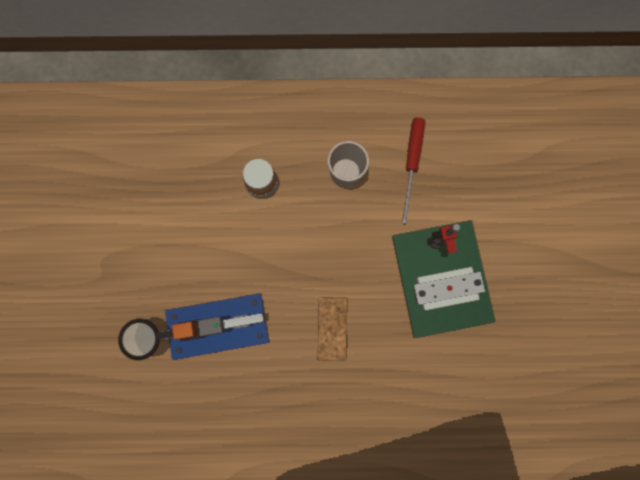

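The scene view shows the loupe on the blue rail (orange grip at 454,291, lens at 497,333) and the jig with its pointer (258,186). In the top view the orange grip is at (183,330), the lens at (139,339), the red spot at (450,288) and the pointer at (449,239).

```bash
cat > h.py <<'E'
import cv2,numpy as np
from rig import *
def load(n): return cv2.imread(n)
def ray(n,uv):
    c=get_calibration(n);R=np.array(c["R"]);t=np.array(c["t"])
    d=R.T@[(uv[0]-c["cx"])/c["fx"],(uv[1]-c["cy"])/c["fy"],1.];return -R.T@t,d
def onz(n,uv,z):
    o,d=ray(n,uv);return o+d*(z-o[2])/d[2]
def proj(n,X):
    c=get_calibration(n);p=np.array(c["R"])@X+c["t"];return np.array([c["fx"]*p[0]/p[2]+c["cx"],c["fy"]*p[1]/p[2]+c["cy"]])
def tri(a,b):
    (o1,d1),(o2,d2)=a,b
    k=np.linalg.lstsq(np.c_[d1,-d2],o2-o1,rcond=None)[0]
    p,q=o1+k[0]*d1,o2+k[1]*d2;return (p+q)/2,np.linalg.norm(p-q)
def blobs(im,lo,hi,box,amin=20):
    h=cv2.cvtColor(im,cv2.COLOR_BGR2HSV);m=cv2.inRange(h,lo,hi)
    k=np.zeros_like(m);x0,y0,x1,y1=box;k[y0:y1,x0:x1]=m[y0:y1,x0:x1]
    cs=cv2.findContours(k,cv2.RETR_EXTERNAL,cv2.CHAIN_APPROX_NONE)[0]
    return [c for c in sorted(cs,key=cv2.contourArea,reverse=True) if cv2.contourArea(c)>=amin],k
E
python3 - <<'E'
from h import *
np.set_printoptions(precision=4,suppress=True)
T=load("pics/top0.png");S=load("pics/scene0.png")
for nm,lo,hi,box,z in[("blue",(105,120,40),(125,255,255),(150,280,290,370),.01),("green",(60,60,20),(90,255,255),(380,210,510,350),.012),("orange",(5,200,150),(14,255,255),(165,315,200,345),.123)]:
    b,k=blobs(T,lo,hi,box);pts=np.vstack(b[:3]).reshape(-1,2)
    W=np.array([onz("top",p,z)[:2] for p in pts],np.float32)
    r=cv2.minAreaRect(W*1000);print(nm,r, len(b))
m=lambda im,box,a:[(np.round(cv2.minEnclosingCircle(c)[0],1),cv2.contourArea(c),c[:,0].min(0),c[:,0].max(0)) for c in blobs(im,(0,150,80),(6,255,255),box,a)[0]]
print(m(T,(430,215,470,300),3));print(m(S,(235,165,305,220),2))
c=get_calibration("top")
# lens ring dark
g=cv2.cvtColor(T,cv2.COLOR_BGR2GRAY)[310:370,110:162];cs=cv2.findContours((g<45).astype(np.uint8),0,1)[0];cc=max(cs,key=cv2.contourArea)
(u,v),r=cv2.minEnclosingCircle(cc);print("ring",u+110,v+310,r,onz("top",(u+110,v+310),.07))
a=cv2.resize(T[205:325,380:500],(480,480),interpolation=2);b=cv2.resize(S[150:250,230:340],(528,480),interpolation=2)[:, :320]
cv2.imwrite("pics/c1.png",np.hstack([a,b]))
E
```

```text
blue ((482.93072509765625, 208.83348083496094), (86.02283477783203, 171.158447265625), 9.391677856445312) 2
green ((563.4989624023438, -199.37271118164062), (183.83177185058594, 145.03884887695312), 10.345776557922363) 1Traceback (most recent call last):
  File "<stdin>", line 5, in <module>
    return _nx.concatenate(arrs, 0, dtype=dtype, casting=casting)
           ~~~~~~~~~~~~~~~^^^^^^^^^^^^^^^^^^^^^^^^^^^^^^^^^^^^^^^
ValueError: need at least one array to concatenate
```

```bash
python3 - <<'E'
from h import *
np.set_printoptions(precision=4,suppress=True)
T=load("pics/top0.png");S=load("pics/scene0.png")
print(cv2.cvtColor(T,cv2.COLOR_BGR2HSV)[330,183],cv2.cvtColor(S,cv2.COLOR_BGR2HSV)[291,454])
b,k=blobs(T,(2,190,100),(14,255,255),(165,315,200,345))
if b:
    W=np.array([onz("top",p,.123)[:2] for p in b[0].reshape(-1,2)],np.float32);print(cv2.minAreaRect(W*1000))
m=lambda im,box,a:[(np.round(cv2.minEnclosingCircle(c)[0],1),cv2.contourArea(c),c[:,0].min(0),c[:,0].max(0)) for c in blobs(im,(0,150,80),(6,255,255),box,a)[0]]
print(m(T,(430,215,470,300),3));print(m(S,(235,165,305,220),2))
g=cv2.cvtColor(T,cv2.COLOR_BGR2GRAY)[310:370,110:162];cs=cv2.findContours((g<45).astype(np.uint8),0,1)[0];cc=max(cs,key=cv2.contourArea)
(u,v),r=cv2.minEnclosingCircle(cc);print("ring",u+110,v+310,r,onz("top",(u+110,v+310),.07))
a=cv2.resize(T[205:325,380:500],(480,480),interpolation=2);b=cv2.resize(S[150:250,230:340],(528,480),interpolation=2)[:, :320]
cv2.imwrite("pics/c1.png",np.hstack([a,b]))
E
```

```text
[ 11 183 171] [ 12 216 104]
[(array([448.5, 239. ]), 204.0, array([441, 226], dtype=int32), array([456, 252], dtype=int32)), (array([449.3, 288. ]), 5.0, array([448, 287], dtype=int32), array([451, 289], dtype=int32))]
[(array([258., 184.]), 90.0, array([248, 180], dtype=int32), array([268, 192], dtype=int32))]
ring 140.159574508667 338.6702136993408 21.59812355041504 [0.4635 0.3272 0.07  ]
```

View pics/c1.png

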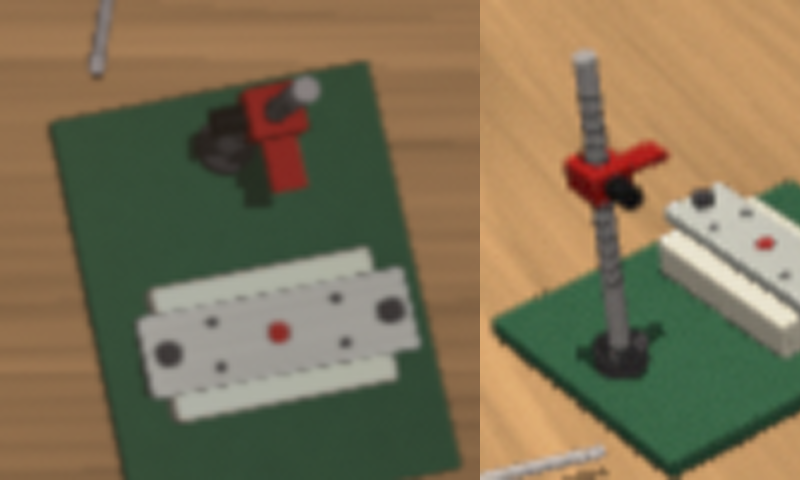

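```bash
python3 - <<'E'
from h import *
np.set_printoptions(precision=4,suppress=True)
T=load("pics/top0.png");S=load("pics/scene0.png")
sp=onz("top",(449.75,288),.04);print("spot",sp, "scene spot",onz("scene",(230+765/4.8,150+243/4.8),.04))
print("tip",tri(ray("top",(452.4,252.4)),ray("scene",(268.5,182))))
tip=tri(ray("top",(452.4,252.4)),ray("scene",(268.5,182)))[0]
d=tip-sp;print(np.linalg.norm(d[:2]),np.degrees(np.arctan2(d[1],d[0])),d[2])
b,_=blobs(T,(6,150,90),(14,255,255),(165,315,200,345))
b2,_=blobs(S,(4,200,80),(16,255,255),(435,265,475,315))
for n,bb in(("top",b[0]),("scene",b2[0])):
    print(n,cv2.minAreaRect(bb),cv2.boundingRect(bb))
W=np.array([onz("top",p,.123)[:2] for p in b[0].reshape(-1,2)],np.float32);print(cv2.minAreaRect(W*1000))
a=cv2.resize(T[300:370,110:280],(800,330),interpolation=2);c=cv2.resize(S[260:360,370:530],(400,250),interpolation=2)
o=np.zeros((580,800,3),np.uint8);o[:330]=a;o[330:,:400]=c;cv2.imwrite("pics/c2.png",o)
s=observe();print(s["tcp_pos"],s["q"])
E
```

```text
spot [ 0.544  -0.2049  0.04  ] scene spot [ 0.3473 -0.0804  0.04  ]
tip (array([ 0.5971, -0.1948,  0.112 ]), np.float64(0.002951749833035687))
0.05409990288413907 10.78043655199599 0.07201924612004795
top ((182.1351318359375, 330.3108215332031), (15.124707221984863, 20.54987335205078), 80.53767395019531) (172, 322, 22, 17)
scene ((453.4999694824219, 291.0), (22.803258895874023, 34.954288482666016), 15.52410888671875) (440, 273, 28, 37)
((476.7002868652344, 245.67657470703125), (24.094228744506836, 32.62459182739258), 9.020898818969727)
[ 0.1872 -0.6742  0.2135] [-1.3333  0.3793  1.7346  0.      1.0285 -0.0333]
```

View pics/c2.png

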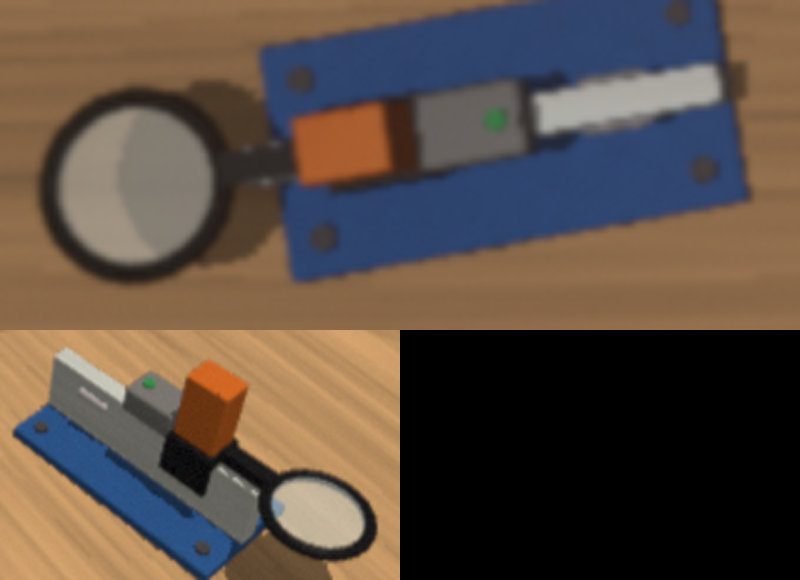

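Both views agree. The spot is at (0.544, -0.205), the pointer tip is about 72 mm above it and 54 mm away (should be 55), and the jig is turned about 10.5°. The grip is at (0.477, 0.246), turned about 9.2°.

```bash
cat >> h.py <<'E'
from scipy.spatial.transform import Rotation as Ro
def goal_R(deg): # tool y along angle deg, z down
    a=np.radians(deg);y=np.array([np.cos(a),np.sin(a),0]);z=np.array([0,0,-1.]);return Ro.from_matrix(np.c_[np.cross(y,z),y,z])
def plan(targets,deg,N,start=None):
    s=observe();p=s["tcp_pos"];R=Ro.from_quat(s["orientation"])
    print("t",s["time"],"p",np.round(p,4),"F",np.round(s["contact_force"],1),"w",s["grip_width"],"gf",s["gripper_force"])
    for (t,d,n) in zip(targets,deg,N):
        G=goal_R(d);rv=(R.inv()*G).as_rotvec()/n;st=(np.array(t)-p)/n
        for i in range(n):
            print(np.round(rv,4).tolist(),np.round(R.inv().apply(st),4).tolist()); R=R*Ro.from_rotvec(rv)
        p=np.array(t);R=G
E
python3 -c "
from h import *
plan([(.5,-.35,.26),(.47,.1,.26)],[9.2,9.2],[10,10])"
```

```text
t 0.15 p [ 0.1872 -0.6742  0.2135] F [ 0.6 -0.5 -0.3] w 0.996505879384698 gf 0.0
[-0.0001, -0.0001, -0.1461] [0.0388, -0.0229, -0.0046]
[-0.0001, -0.0001, -0.1461] [0.0417, -0.017, -0.0046]
[-0.0001, -0.0001, -0.1461] [0.0438, -0.0107, -0.0046]
[-0.0001, -0.0001, -0.1461] [0.0449, -0.0042, -0.0046]
[-0.0001, -0.0001, -0.1461] [0.045, 0.0023, -0.0046]
[-0.0001, -0.0001, -0.1461] [0.0442, 0.0089, -0.0047]
[-0.0001, -0.0001, -0.1461] [0.0424, 0.0152, -0.0047]
[-0.0001, -0.0001, -0.1461] [0.0398, 0.0212, -0.0047]
[-0.0001, -0.0001, -0.1461] [0.0362, 0.0268, -0.0047]
[-0.0001, -0.0001, -0.1461] [0.032, 0.0317, -0.0047]
[0.0, 0.0, 0.0] [0.0449, 0.0042, 0.0]
[0.0, 0.0, 0.0] [0.0449, 0.0042, 0.0]
[0.0, 0.0, 0.0] [0.0449, 0.0042, 0.0]
[0.0, 0.0, 0.0] [0.0449, 0.0042, 0.0]
[0.0, 0.0, 0.0] [0.0449, 0.0042, 0.0]
[0.0, 0.0, 0.0] [0.0449, 0.0042, 0.0]
[0.0, 0.0, 0.0] [0.0449, 0.0042, 0.0]
[0.0, 0.0, 0.0] [0.0449, 0.0042, 0.0]
[0.0, 0.0, 0.0] [0.0449, 0.0042, 0.0]
[0.0, 0.0, 0.0] [0.0449, 0.0042, 0.0]
```

{"api": "drive_tool", "payload": {
  "motion": [
    {"twist":[0,0,-0.146],"dp":[0.039,-0.023,-0.005],"gripper":0.0912},
    {"twist":[0,0,-0.146],"dp":[0.042,-0.017,-0.005],"gripper":0.0912},
    {"twist":[0,0,-0.146],"dp":[0.044,-0.011,-0.005],"gripper":0.0912},
    {"twist":[0,0,-0.146],"dp":[0.045,-0.004,-0.005],"gripper":0.0912},
    {"twist":[0,0,-0.146],"dp":[0.045,0.002,-0.005],"gripper":0.0912}
  ]
}}

```text
time: 0.65
tcp_pos: [0.3451, -0.5101, 0.239]
orientation: [0.876, 0.482, 0.0, -0.0]
contact_force: [0.9, -0.1, -0.0]
grip_width: 1.001
gripper_force: 0.0
```

{"api": "drive_tool", "payload": {
  "motion": [
    {"twist":[0,0,-0.146],"dp":[0.044,0.009,-0.005],"gripper":0.0912},
    {"twist":[0,0,-0.146],"dp":[0.042,0.015,-0.005],"gripper":0.0912},
    {"twist":[0,0,-0.146],"dp":[0.04,0.021,-0.005],"gripper":0.0912},
    {"twist":[0,0,-0.146],"dp":[0.036,0.027,-0.005],"gripper":0.0912},
    {"twist":[0,0,-0.146],"dp":[0.032,0.032,-0.005],"gripper":0.0912}
  ]
}}

```text
time: 1.15
tcp_pos: [0.5016, -0.3485, 0.2641]
orientation: [0.646, 0.763, -0.0, -0.0]
contact_force: [0.3, 0.3, 0.2]
grip_width: 0.999
gripper_force: 0.0
```

{"api": "drive_tool", "payload": {
  "motion": [
    {"twist":[0,0,0],"dp":[0.045,0.004,0],"gripper":0.0912},
    {"twist":[0,0,0],"dp":[0.045,0.004,0],"gripper":0.0912},
    {"twist":[0,0,0],"dp":[0.045,0.004,0],"gripper":0.0912},
    {"twist":[0,0,0],"dp":[0.045,0.004,0],"gripper":0.0912},
    {"twist":[0,0,0],"dp":[0.045,0.004,0],"gripper":0.0912}
  ]
}}

```text
time: 1.65
tcp_pos: [0.484, -0.123, 0.2639]
orientation: [0.648, 0.761, 0.0, -0.0]
contact_force: [0.8, 0.3, -0.8]
grip_width: 0.999
gripper_force: 0.0
```

{"api": "drive_tool", "payload": {
  "motion": [
    {"twist":[0,0,0],"dp":[0.045,0.004,0],"gripper":0.0912},
    {"twist":[0,0,0],"dp":[0.045,0.004,0],"gripper":0.0912},
    {"twist":[0,0,0],"dp":[0.045,0.004,0],"gripper":0.0912},
    {"twist":[0,0,0],"dp":[0.045,0.004,0],"gripper":0.0912},
    {"twist":[0,0,0],"dp":[0.045,0.004,0],"gripper":0.0912}
  ]
}}

```text
time: 2.15
tcp_pos: [0.4679, 0.1023, 0.264]
orientation: [0.648, 0.761, 0.0, 0.0]
contact_force: [0.8, -0.4, 0.2]
grip_width: 1.0
gripper_force: 0.0
```

{"api": "drive_tool", "payload": {
  "motion": [
    {"twist":[0,0,0],"dp":[0.035,0.008,0.01],"gripper":0.0912},
    {"twist":[0,0,0],"dp":[0.035,0.008,0.01],"gripper":0.0912},
    {"twist":[0,0,0],"dp":[0.035,0.008,0.01],"gripper":0.0912},
    {"twist":[0,0,0],"dp":[0.035,0.007,0.01],"gripper":0.0912},
    {"twist":[0,0,0],"dp":[0,0,0],"gripper":0.0912}
  ]
}}

```text
time: 2.65
tcp_pos: [0.4761, 0.2465, 0.2226]
orientation: [0.647, 0.762, -0.001, -0.0]
contact_force: [1.0, -0.4, 0.2]
grip_width: 0.999
gripper_force: 0.0
```

```bash
cat >> h.py <<'E'
def wpose():
    s=observe();T=np.eye(4);T[:3,:3]=Ro.from_quat(s["orientation"]).as_matrix();T[:3,3]=s["tcp_pos"];return T@np.array(get_calibration("wrist")["hand_eye"])
def wray(T,uv):
    c=get_calibration("wrist");return T[:3,3],T[:3,:3]@[(uv[0]-c["cx"])/c["fx"],(uv[1]-c["cy"])/c["fy"],1.]
def wonz(T,uv,z):
    o,d=wray(T,uv);return o+d*(z-o[2])/d[2]
E
python3 - <<'E'
from h import *
T=wpose();im=grab_frame("wrist")[:,:,::-1].copy();cv2.imwrite("pics/w1.png",im);np.save("w1.npy",T)
plan([(.4767,.2457,.082)],[9.2],[1])
h,k=blobs(im,(4,150,90),(16,255,255),(100,0,540,480),200)
for b in h[:2]:
    W=np.array([wonz(T,p,.123)[:2] for p in b.reshape(-1,2)],np.float32);print(cv2.minAreaRect(b),cv2.minAreaRect(W*1000))
E
```

```text
t 2.7 p [0.4761 0.245  0.2231] F [-0.   0.2 -0.4] w 0.9970912456811872 gf 0.0
[-0.0014, 0.0004, 0.0019] [0.0007, 0.0009, 0.1411]
((320.9999694824219, 235.5), (31.999996185302734, 54.99999237060547), 0.0) ((475.3785705566406, 249.8712158203125), (22.46094512939453, 39.198204040527344), 9.275093078613281)
```

View pics/w1.png

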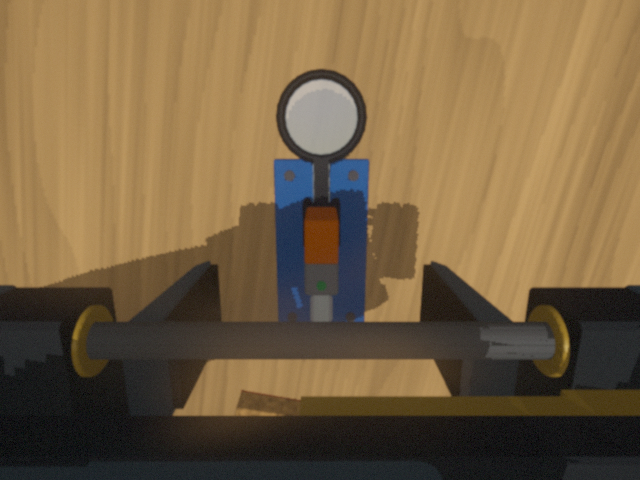

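The wrist view shows the grip centred between the fingers (321,235), with the lens ahead at (321,115). Its pose agrees to about 1 mm, so I descend and grip.

{"api": "drive_tool", "payload": {
  "motion": [
    {"twist":[0,0,0],"dp":[0.001,0,0.04],"gripper":0.0912},
    {"twist":[0,0,0],"dp":[0,0,0.04],"gripper":0.0912},
    {"twist":[0,0,0],"dp":[0,0,0.035],"gripper":0.0912},
    {"twist":[0,0,0],"dp":[0,0,0.02],"gripper":0.07},
    {"twist":[0,0,0],"dp":[0,0,0.006],"gripper":0.05}
  ]
}}

```text
time: 3.2
tcp_pos: [0.4755, 0.2433, 0.0812]
orientation: [0.649, 0.761, -0.001, -0.001]
contact_force: [0.2, 0.0, 0.9]
grip_width: 0.855
gripper_force: 0.0
```

{"api": "drive_tool", "payload": {
  "motion": [
    {"twist":[0,0,0],"dp":[0,0,0],"gripper":0.03},
    {"twist":[0,0,0],"dp":[0,0,0],"gripper":0.015},
    {"twist":[0,0,0],"dp":[0,0,0],"gripper":0.015},
    {"twist":[0,0,0],"dp":[0,0,0],"gripper":0.015},
    {"twist":[0,0,0],"dp":[0,0,0],"gripper":0.015}
  ],
  "grip_force": 40
}}

```text
time: 3.7
tcp_pos: [0.4769, 0.2449, 0.0836]
orientation: [0.648, 0.761, 0.0, 0.0]
contact_force: [-0.2, -0.4, -0.1]
grip_width: 0.419
gripper_force: 0.0
```

{"api": "drive_tool", "payload": {
  "motion": [
    {"twist":[0,0,0],"dp":[0,0,0],"gripper":0.01},
    {"twist":[0,0,0],"dp":[0,0,0],"gripper":0.01},
    {"twist":[0,0,0],"dp":[0,0,0],"gripper":0.01},
    {"twist":[0,0,0],"dp":[0,0,0],"gripper":0.01},
    {"twist":[0,0,0],"dp":[0,0,0],"gripper":0.01}
  ],
  "grip_force": 40
}}

```text
time: 4.2
tcp_pos: [0.4766, 0.2448, 0.0831]
orientation: [0.648, 0.761, 0.0, -0.0]
contact_force: [-2.0, -0.1, 5.2]
grip_width: 0.258
gripper_force: 40.0
```

{"api": "drive_tool", "payload": {
  "motion": [
    {"twist":[0,0,0],"dp":[0,0,-0.002],"gripper":0.01},
    {"twist":[0,0,0],"dp":[0,0,-0.003],"gripper":0.01},
    {"twist":[0,0,0],"dp":[0,0,-0.003],"gripper":0.01},
    {"twist":[0,0,0],"dp":[0,0,-0.004],"gripper":0.01},
    {"twist":[0,0,0],"dp":[0,0,-0.005],"gripper":0.01}
  ],
  "grip_force": 50
}}

```text
time: 4.7
tcp_pos: [0.4766, 0.2447, 0.1004]
orientation: [0.648, 0.761, -0.0, -0.0]
contact_force: [-0.3, 0.1, -1.5]
grip_width: 0.258
gripper_force: 50.0
```

{"api": "drive_tool", "payload": {
  "motion": [
    {"twist":[0,0,0],"dp":[0,0,-0.01],"gripper":0.01},
    {"twist":[0,0,0],"dp":[0,0,-0.02],"gripper":0.01},
    {"twist":[0,0,0],"dp":[0,0,-0.03],"gripper":0.01},
    {"twist":[0,0,0],"dp":[0,0,-0.03],"gripper":0.01},
    {"twist":[0,0,0],"dp":[0,0,-0.02],"gripper":0.01}
  ]
}}

```text
time: 5.2
tcp_pos: [0.477, 0.2449, 0.2127]
orientation: [0.648, 0.761, 0.001, 0.0]
contact_force: [0.5, 0.6, -1.9]
grip_width: 0.258
gripper_force: 50.0
```

```bash
python3 - <<'E'
from h import *
np.set_printoptions(precision=4,suppress=True)
print(observe()["wrist_torque"])
T=wpose();im=grab_frame("wrist")[:,:,::-1].copy();cv2.imwrite("pics/w2.png",im);np.save("w2.npy",T)
cv2.imwrite("pics/s2.png",grab_frame("scene")[:,:,::-1])
# target: lens above spot; grip behind by 85 along loupe -y (yaw 9.2)
a=np.radians(9.2);g=np.array([.544,-.2049])-.085*np.array([-np.sin(a),np.cos(a)]);print("grip goal",g)
plan([(.5,.0,.23),(g[0],g[1],.23)],[9.2,9.2],[8,9])
E
```

```text
[-0.003  -0.1225 -0.025 ]
grip goal [ 0.5576 -0.2888]
t 5.3 p [0.4779 0.2454 0.2132] F [ 0.4 -0.4 -1.4] w 0.2601236778212955 gf 49.99618470668793
[0.0006, -0.0002, -0.0001] [-0.0307, -0.0022, -0.0021]
[0.0006, -0.0002, -0.0001] [-0.0307, -0.0022, -0.0021]
[0.0006, -0.0002, -0.0001] [-0.0307, -0.0022, -0.0021]
[0.0006, -0.0002, -0.0001] [-0.0307, -0.0022, -0.0021]
[0.0006, -0.0002, -0.0001] [-0.0307, -0.0022, -0.0021]
[0.0006, -0.0002, -0.0001] [-0.0307, -0.0022, -0.0021]
[0.0006, -0.0002, -0.0001] [-0.0307, -0.0022, -0.0021]
[0.0006, -0.0002, -0.0001] [-0.0307, -0.0022, -0.0021]
[0.0, 0.0, 0.0] [-0.0327, 0.0012, 0.0]
[0.0, 0.0, 0.0] [-0.0327, 0.0012, 0.0]
[0.0, 0.0, 0.0] [-0.0327, 0.0012, 0.0]
[0.0, 0.0, 0.0] [-0.0327, 0.0012, 0.0]
[0.0, 0.0, 0.0] [-0.0327, 0.0012, 0.0]
[0.0, 0.0, 0.0] [-0.0327, 0.0012, 0.0]
[0.0, 0.0, 0.0] [-0.0327, 0.0012, 0.0]
[0.0, 0.0, 0.0] [-0.0327, 0.0012, 0.0]
[0.0, 0.0, 0.0] [-0.0327, 0.0012, 0.0]
```

View pics/w2.png

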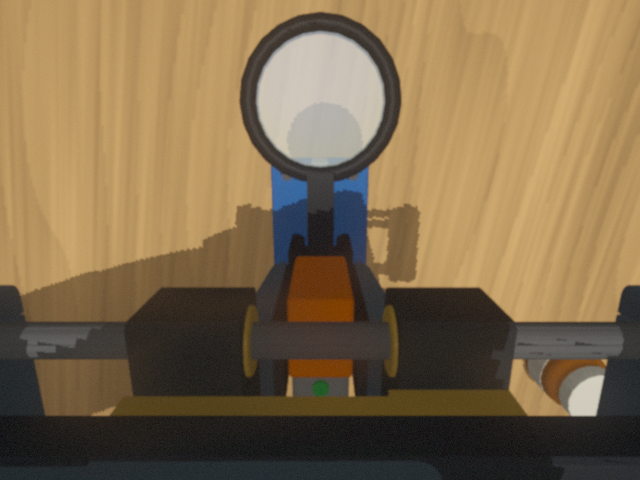

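The loupe is free and held upright, with the lens ring at about (320,97) and the rail left in place. Next I carry it to the jig, above the post height.

{"api": "drive_tool", "payload": {
  "motion": [
    {"twist":[0,0,0],"dp":[-0.02,-0.001,-0.003],"gripper":0.01},
    {"twist":[0,0,0],"dp":[-0.035,-0.001,-0.004],"gripper":0.01},
    {"twist":[0,0,0],"dp":[-0.04,-0.001,-0.004],"gripper":0.01},
    {"twist":[0,0,0],"dp":[-0.04,-0.001,-0.004],"gripper":0.01},
    {"twist":[0,0,0],"dp":[-0.04,-0.001,-0.002],"gripper":0.01}
  ]
}}

```text
time: 5.8
tcp_pos: [0.499, 0.0696, 0.2264]
orientation: [0.648, 0.761, -0.0, -0.0]
contact_force: [0.9, -1.0, -0.8]
grip_width: 0.264
gripper_force: 50.0
```

{"api": "drive_tool", "payload": {
  "motion": [
    {"twist":[0,0,0],"dp":[-0.042,-0.001,0],"gripper":0.01},
    {"twist":[0,0,0],"dp":[-0.042,-0.001,0],"gripper":0.01},
    {"twist":[0,0,0],"dp":[-0.042,0,0],"gripper":0.01},
    {"twist":[0,0,0],"dp":[-0.042,0,0],"gripper":0.01},
    {"twist":[0,0,0],"dp":[-0.042,0,0],"gripper":0.01}
  ]
}}

```text
time: 6.3
tcp_pos: [0.5304, -0.1382, 0.2261]
orientation: [0.648, 0.761, -0.0, -0.0]
contact_force: [1.7, 1.0, -1.3]
grip_width: 0.26
gripper_force: 50.0
```

{"api": "drive_tool", "payload": {
  "motion": [
    {"twist":[0,0,0],"dp":[-0.04,0,0],"gripper":0.01},
    {"twist":[0,0,0],"dp":[-0.04,0,0],"gripper":0.01},
    {"twist":[0,0,0],"dp":[-0.035,0,0],"gripper":0.01},
    {"twist":[0,0,0],"dp":[-0.025,0,0],"gripper":0.01},
    {"twist":[0,0,0],"dp":[-0.015,0,0],"gripper":0.01}
  ]
}}

```text
time: 6.8
tcp_pos: [0.5553, -0.291, 0.2258]
orientation: [0.649, 0.761, -0.0, -0.001]
contact_force: [-0.6, 1.1, -1.2]
grip_width: 0.26
gripper_force: 50.0
```

```bash
python3 - <<'E'
from h import *
np.set_printoptions(precision=4,suppress=True)
s=observe();T=wpose();im=grab_frame("wrist")[:,:,::-1].copy();cv2.imwrite("pics/w3.png",im);np.save("w3.npy",T)
np.save("p3.npy",np.r_[s["tcp_pos"],s["orientation"]])
cv2.imwrite("pics/s3.png",grab_frame("scene")[:,:,::-1]);cv2.imwrite("pics/t3.png",grab_frame("top")[:,:,::-1])
plan([(.5576,-.2888,.15)],[9.2],[1])
# ring in w2: dark ellipse
g=cv2.cvtColor(cv2.imread("pics/w2.png"),cv2.COLOR_BGR2GRAY)[:178];m=(g<70).astype(np.uint8);m[:, :225]=0;m[:,415:]=0
cs=cv2.findContours(m,cv2.RETR_CCOMP,cv2.CHAIN_APPROX_NONE)[0]
for c in sorted(cs,key=cv2.contourArea)[-2:]: print(cv2.fitEllipse(c),len(c))
E
```

```text
t 6.95 p [ 0.5553 -0.2894  0.2261] F [-0.   0.4 -1.6] w 0.259392043318792 gf 49.996140003204346
[-0.0009, -0.0009, -0.0014] [0.0002, 0.0024, 0.0761]
((319.99261474609375, 98.6043701171875), (131.72975158691406, 138.6383819580078), 179.8907470703125) 382
((320.07208251953125, 96.84222412109375), (158.71270751953125, 166.5872039794922), 0.6535795331001282) 466
```

View pics/w3.png

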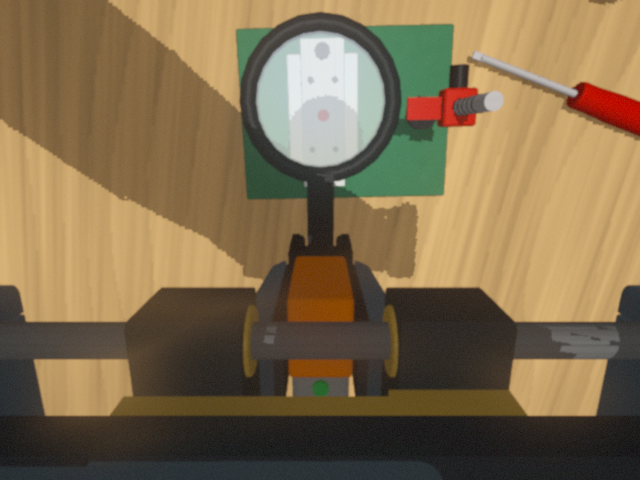

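The wrist view shows the spot through the lens at about (323,115), and the pointer tip right of the ring at about (407,108) and lower down. I now compute the lens in the tool frame, plus the spot and tip.

```bash
python3 - <<'E'
from h import *
np.set_printoptions(precision=4,suppress=True)
H=np.array(get_calibration("wrist")["hand_eye"])
im=cv2.imread("pics/w2.png");g=cv2.cvtColor(im,cv2.COLOR_BGR2GRAY)[:178];m=(g<70).astype(np.uint8);m[:, :225]=0;m[:,415:]=0
cs=sorted(cv2.findContours(m,cv2.RETR_CCOMP,cv2.CHAIN_APPROX_NONE)[0],key=cv2.contourArea)[-1].reshape(-1,2)
cs=cs[cs[:,1]<165]
for z in(.001,.005,.009,.013,.017):
    P=np.array([wonz(H,p,z)[:2] for p in cs]);A=np.c_[2*P,np.ones(len(P))];x=np.linalg.lstsq(A,(P**2).sum(1),rcond=None)[0];r=np.sqrt(x[2]+x[:2]@x[:2])
    q=np.linalg.norm(P-x[:2],axis=1);print(z,x[:2],r, "rx",np.ptp(P[:,1])/2,"fit",q.std())
T=np.load("w3.npy");im=cv2.imread("pics/w3.png")
hs=cv2.cvtColor(im,cv2.COLOR_BGR2HSV);print(hs[115,323])
b,_=blobs(im,(0,60,80),(8,255,255),(305,100,340,130),8);sp=[cv2.minEnclosingCircle(c) for c in b];print(sp)
m=cv2.moments(b[0]);uv=(m["m10"]/m["m00"],m["m01"]/m["m00"]);print(uv,wonz(T,uv,.04))
b,_=blobs(im,(0,160,120),(6,255,255),(402,85,445,130),30);print(b[0][:,0].min(0),b[0][:,0].max(0))
c=b[0].reshape(-1,2);e=c[c[:,0]<=c[:,0].min()+1];tip=e.mean(0);print("tip px",tip)
for nm,px in(("top",(452.4,252.4)),("scene",(268.5,182))):
    print(tri(ray(nm,px),wray(T,tip)))
p=np.load("p3.npy");print("lens via model",p[:3]+Ro.from_quat(p[3:]).apply([.086,0,.013]))
a=cv2.resize(im[60:180,240:500],(780,360),interpolation=2)
s=cv2.imread("pics/s3.png");print(proj("scene",np.array([.5597,-.204,.112])))
cv2.imwrite("pics/c3.png",a)
E
```

```text
0.001 [ 0.0847 -0.0004] 0.03185946305150494 rx 0.03191642435587383 fit 0.0001332727559536961
0.005 [ 0.085  -0.0004] 0.03260315800777212 rx 0.03266144895899331 fit 0.0001363837398472529
0.009 [ 0.0853 -0.0005] 0.033346852964039414 rx 0.0334064735621128 fit 0.0001394947237408097
0.013 [ 0.0855 -0.0005] 0.0340905479203066 rx 0.03415149816523229 fit 0.00014260570763436633
0.017 [ 0.0858 -0.0005] 0.03483424287657379 rx 0.03489652276835177 fit 0.00014571669152792292
[177  27 195]
[]Traceback (most recent call last):
  File "<stdin>", line 13, in <module>
IndexError: list index out of range
```

```bash
cat > m.py <<'E'
from h import *
np.set_printoptions(precision=4,suppress=True)
T=np.load("w3.npy");im=cv2.imread("pics/w3.png").astype(int)
red=(im[:,:,2]-im[:,:,1]);sub=red[100:130,308:340];w=np.clip(sub-sub.max()*.5,0,None);yy,xx=np.mgrid[100:130,308:340]
uv=((w*xx).sum()/w.sum(),(w*yy).sum()/w.sum());print(uv,(w>0).sum(),"spot",wonz(T,uv,.04))
b,_=blobs(im.astype(np.uint8),(0,160,120),(6,255,255),(402,85,445,130),30);c=b[0].reshape(-1,2);e=c[c[:,0]<=c[:,0].min()+1];tip=e.mean(0);print("tip px",tip,e.min(0),e.max(0))
for nm,px in(("top",(452.4,252.4)),("scene",(268.5,182))): print(tri(ray(nm,px),wray(T,tip)))
p=np.load("p3.npy");print("lens via tool",p[:3]+Ro.from_quat(p[3:]).apply([.0855,-.0005,.013]))
a=cv2.resize(cv2.imread("pics/s3.png")[130:240,200:340],(560,440),interpolation=2);b=cv2.resize(cv2.imread("pics/t3.png")[220:330,430:490],(240,440),interpolation=2)
cv2.imwrite("pics/c3.png",np.hstack([a,b]))
E
python3 m.py
```

```text
(np.float64(322.8995660260384), np.float64(114.99690018598884)) 99 spot [ 0.5432 -0.205   0.04  ]
tip px [407.2609 108.9565] [407  98] [408 119]
(array([ 0.5983, -0.1953,  0.1132]), np.float64(3.974836021020162e-05))
(array([ 0.5972, -0.1945,  0.112 ]), np.float64(0.0029105903952626974))
lens via tool [ 0.5413 -0.2067  0.2129]
```

View pics/c3.png

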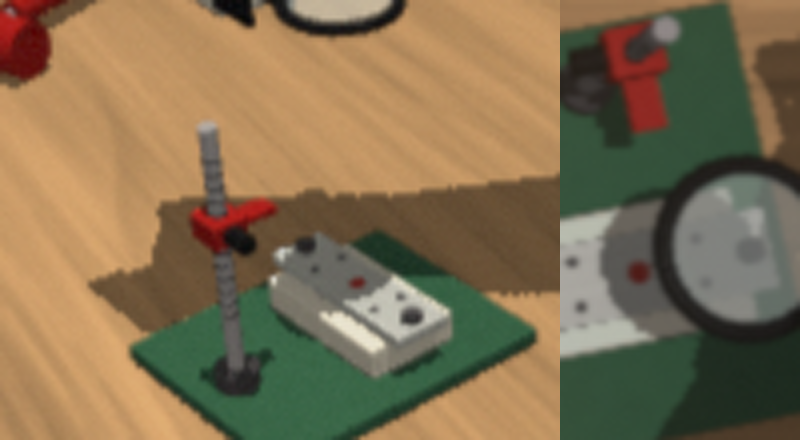

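{"api": "drive_tool", "payload": {
  "motion": [
    {"twist":[0,0,0],"dp":[0.001,0.002,0.01],"gripper":0.01},
    {"twist":[0,0,0],"dp":[0,0,0.025],"gripper":0.01},
    {"twist":[0,0,0],"dp":[0,0,0.03],"gripper":0.01},
    {"twist":[0,0,0],"dp":[0,0,0.02],"gripper":0.01},
    {"twist":[0,0,0],"dp":[0,0,0.008],"gripper":0.01}
  ]
}}

```text
time: 7.45
tcp_pos: [0.5563, -0.2863, 0.1312]
orientation: [0.648, 0.762, -0.0, -0.002]
contact_force: [1.1, 0.0, -2.7]
grip_width: 0.258
gripper_force: 50.0
```

{"api": "drive_tool", "payload": {
  "motion": [
    {"twist":[0,0,0],"dp":[0,0,0.002],"gripper":0.01},
    {"twist":[0,0,0],"dp":[0,0,0],"gripper":0.01},
    {"twist":[0,0,0],"dp":[0,0,0],"gripper":0.01},
    {"twist":[0,0,0],"dp":[0,0,0],"gripper":0.01},
    {"twist":[0,0,0],"dp":[0,0,0],"gripper":0.01}
  ]
}}

```text
time: 7.95
tcp_pos: [0.5578, -0.2884, 0.1326]
orientation: [0.648, 0.761, 0.0, 0.0]
contact_force: [-0.3, -0.9, -1.6]
grip_width: 0.258
gripper_force: 50.0
```

```bash
cat > look.py <<'E'
from h import *
import sys
np.set_printoptions(precision=4,suppress=True)
k=sys.argv[1];ps=[];s=observe();T=wpose()
im=grab_frame("wrist")[:,:,::-1].copy();sc=grab_frame("scene")[:,:,::-1].copy();tp=grab_frame("top")[:,:,::-1].copy()
P=np.array([observe()["tcp_pos"],s["tcp_pos"]]);R=Ro.from_quat(s["orientation"]);print("tcp",P,"z",R.apply([0,0,1]),s["time"])
for n,i in zip("wst",(im,sc,tp)): cv2.imwrite(f"pics/{n}{k}.png",i)
L=P.mean(0)+R.apply([.0855,-.0005,.013]);print("lens",L,"scene px",proj("scene",L),"top px",proj("top",L))
i=im.astype(int);red=i[:,:,2]-i[:,:,1];cx=slice(295,345);sub=red[60:140,cx];w=np.clip(sub-sub.max()*.5,0,None);yy,xx=np.mgrid[60:140,295:345]
uv=((w*xx).sum()/w.sum(),(w*yy).sum()/w.sum());print(uv,(w>0).sum(),"spot",wonz(T,uv,.04))
a=cv2.resize(sc[150:240,220:330],(550,450),interpolation=2);b=cv2.resize(tp[215:305,430:480],(250,450),interpolation=2)
cv2.imwrite(f"pics/c{k}.png",np.hstack([a,b]))
E
python3 look.py 4
```

```text
tcp [[ 0.5576 -0.2883  0.1322]
 [ 0.5578 -0.2884  0.1326]] z [ 0.0009 -0.0005 -1.    ] 7.95
lens [ 0.5436 -0.204   0.1193] scene px [287.5366 170.429 ] top px [460.0315 285.2263]
(np.float64(318.9530201342282), np.float64(112.26906650396583)) 189 spot [ 0.5432 -0.205   0.04  ]
```

View pics/c4.png

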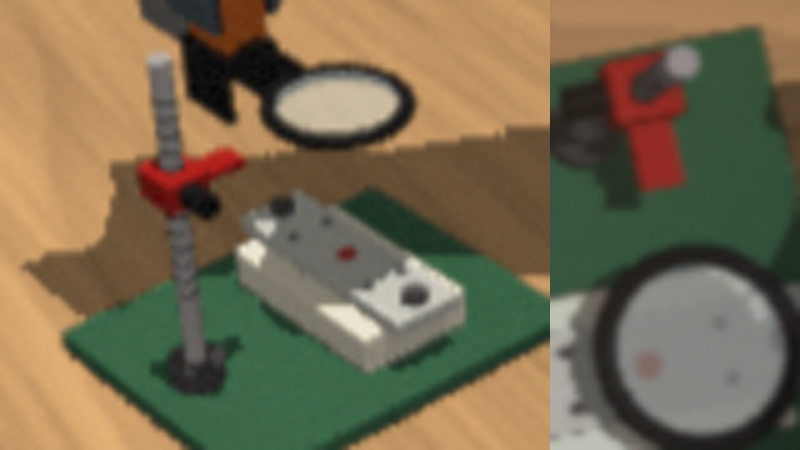

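```bash
python3 - <<'E'
from h import *
np.set_printoptions(precision=4,suppress=True)
def ring(nm,box):
    x0,y0,x1,y1=box;g=cv2.cvtColor(cv2.imread(nm),cv2.COLOR_BGR2GRAY)[y0:y1,x0:x1];g=cv2.resize(g,None,fx=4,fy=4,interpolation=cv2.INTER_CUBIC)
    m=(g<85).astype(np.uint8);cs,h=cv2.findContours(m,cv2.RETR_CCOMP,cv2.CHAIN_APPROX_NONE)
    inn=[c for c,hh in zip(cs,h[0]) if hh[3]>=0];c=max(inn,key=cv2.contourArea);e=cv2.fitEllipse(c)
    return (np.array(e[0])+.5)/4-.5+[x0,y0],np.array(e[1])/4,e[2]
rs=ring("pics/s4.png",(268,160,306,182));print("scene inner",rs)
rt=ring("pics/t4.png",(436,260,482,312));print("top inner",rt)
ss=cv2.imread("pics/s4.png").astype(int);r=ss[:,:,2]-ss[:,:,1]
def cen(x0,y0,x1,y1):
    w=r[y0:y1,x0:x1];w=np.clip(w-w.max()*.6,0,None);yy,xx=np.mgrid[y0:y1,x0:x1];return np.array([(w*xx).sum(),(w*yy).sum()])/w.sum()
sp=cen(284,196,295,206);print("spot scene",sp,"expected",proj("scene",np.array([.5433,-.205,.04])))
print("tip scene obs ~268.5,182; exp",proj("scene",np.array([.5983,-.1953,.1132])))
for z in(.112,.116,.120):print(z,proj("scene",np.array([.5436,-.204,z])),proj("top",np.array([.5436,-.204,z])))
print(tri(ray("scene",rs[0]),ray("top",rt[0])))
b,_=blobs(cv2.imread("pics/s4.png"),(0,160,80),(6,255,255),(244,176,272,196),20);c=b[0].reshape(-1,2);e=c[c[:,0]>=c[:,0].max()-1];print(e.tolist())
E
```

```text
scene inner (array([286.9721, 170.2419]), array([12.9879, 25.3888]), 87.1746597290039)
top inner (array([459.5488, 284.5121]), array([33.4993, 34.3892]), 144.3648223876953)
spot scene [288.9381 200.3144] expected [289.3891 200.0817]
tip scene obs ~268.5,182; exp [267.1682 181.454 ]
0.112 [287.7186 173.3283] [458.9686 285.5163]
0.116 [287.6161 171.7533] [459.5485 285.3551]
0.12 [287.513  170.1699] [460.133  285.1926]
(array([ 0.545 , -0.2031,  0.1206]), np.float64(0.0006907638256947493))
[[267, 183], [268, 183], [268, 182], [267, 181]]
```

{"api": "drive_tool", "payload": {
  "motion": [
    {"twist":[0,0,0],"dp":[-0.001,-0.0005,0.002],"gripper":0.01},
    {"twist":[0,0,0],"dp":[0,0,0.003],"gripper":0.01},
    {"twist":[0,0,0],"dp":[0,0,0.002],"gripper":0.01},
    {"twist":[0,0,0],"dp":[0,0,0],"gripper":0.01},
    {"twist":[0,0,0],"dp":[0,0,0],"gripper":0.01}
  ]
}}

```text
time: 8.6
tcp_pos: [0.5571, -0.2892, 0.1248]
orientation: [0.648, 0.761, -0.0, -0.0]
contact_force: [0.8, -0.8, -1.2]
grip_width: 0.26
gripper_force: 50.0
```

```bash
python3 look.py 5; python3 - <<'E'
from h import *
np.set_printoptions(precision=4,suppress=True)
# ring outline extents in scene: outer dark extents along the centre column / rows
for nm,n in(("scene","s5"),("top","t5")):
    im=cv2.imread(f"pics/{n}.png");g=cv2.cvtColor(im,cv2.COLOR_BGR2GRAY)
    L=np.mean([[.5436,-.2047,.1123]],0);u,v=proj(nm,L);print(nm,"expected",u,v)
    u,v=int(round(u)),int(round(v))
    print("col",v-14 if nm=="scene" else v-32,(g[v-14:v+15,u] if nm=="scene" else g[v-32:v+33,u]).tolist())
    print("row",u-32,g[v,u-32:u+33].tolist())
E
```

```text
tcp [[ 0.5573 -0.2893  0.125 ]
 [ 0.5571 -0.2892  0.1248]] z [-0.0002  0.0001 -1.    ] 8.6
lens [ 0.5431 -0.2049  0.1119] scene px [287.7393 173.1199] top px [459.5259 285.8337]
(np.float64(320.3717012914093), np.float64(110.4486243683324)) 204 spot [ 0.5432 -0.205   0.04  ]
scene expected 287.56472318035924 173.0743603208692
col 159 [159, 160, 165, 164, 162, 154, 97, 61, 112, 148, 179, 188, 185, 187, 185, 185, 187, 189, 188, 182, 112, 46, 25, 35, 68, 79, 78, 80, 82]
row 256 [155, 153, 135, 106, 65, 31, 16, 13, 6, 18, 46, 127, 153, 156, 157, 150, 77, 35, 33, 77, 147, 179, 186, 185, 183, 187, 187, 188, 189, 187, 188, 186, 185, 185, 186, 188, 188, 188, 188, 188, 189, 186, 184, 144, 60, 30, 49, 121, 150, 155, 154, 155, 156, 160, 160, 162, 161, 165, 164, 163, 160, 159, 154, 149, 152]
top expected 459.43811408608775 285.49896480535335
col 253 [71, 71, 71, 72, 71, 71, 72, 72, 71, 71, 66, 50, 35, 33, 36, 69, 115, 135, 140, 140, 140, 138, 135, 134, 134, 134, 135, 134, 134, 134, 135, 135, 135, 135, 135, 135, 135, 135, 135, 135, 135, 134, 135, 136, 139, 141, 141, 139, 126, 79, 40, 33, 31, 39, 52, 53, 58, 60, 59, 50, 43, 40, 41, 40, 40]
row 427 [173, 172, 170, 159, 129, 95, 79, 79, 87, 89, 79, 55, 37, 35, 41, 68, 106, 130, 136, 134, 131, 126, 124, 125, 128, 132, 135, 135, 135, 135, 135, 135, 135, 135, 135, 135, 135, 134, 134, 134, 134, 134, 134, 134, 134, 134, 132, 125, 105, 67, 35, 24, 27, 41, 58, 66, 61, 44, 36, 40, 49, 60, 64, 65, 65]
```

View pics/c5.png

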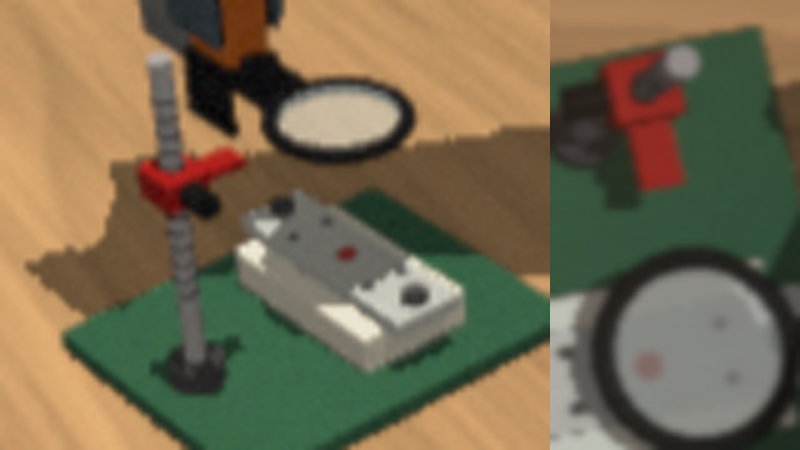

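The lens is centred to within about 1 mm and level. In the scene view the ring's middle reads about 1.3 mm below the tip height, so I raise it slightly and let it settle.

{"api": "drive_tool", "payload": {
  "motion": [
    {"twist":[0,0,0],"dp":[0,0,-0.0013],"gripper":0.01},
    {"twist":[0,0,0],"dp":[0,0,0],"gripper":0.01},
    {"twist":[0,0,0],"dp":[0,0,0],"gripper":0.01},
    {"twist":[0,0,0],"dp":[0,0,0],"gripper":0.01},
    {"twist":[0,0,0],"dp":[0,0,0],"gripper":0.01}
  ]
}}

```text
time: 9.25
tcp_pos: [0.5572, -0.2893, 0.1262]
orientation: [0.648, 0.761, 0.0, 0.0]
contact_force: [-0.1, -0.3, -1.8]
grip_width: 0.262
gripper_force: 50.0
```

```bash
python3 -c "
from rig import *
s=observe();print(s['tcp_pos'],s['orientation'],s['qvel'].round(3),s['grip_width']);print(sign_off())"
```

```text
[ 0.55719361 -0.2892573   0.12624946] [6.48337382e-01 7.61353163e-01 4.05416571e-06 1.97322707e-05] [ 0.001 -0.001 -0.001 -0.001 -0.001  0.   ] 0.26183519622624385
the job is handed in; nothing more can be done
None
```

The job is handed in at 9.25 s: the gripper holds the loupe steady with the lens level, centred over the red spot to about 1 mm and set to the pointer's height to within roughly 1–2 mm by camera estimate.

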